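# Line up the quarter-turn stud and hold the projector's lamp hatch shut

### The job

The meeting-room projector has its new lamp in and its lamp hatch stands sprung slightly open. First swing the desk lamp's arm well clear of the hatch, to either side, then turn the black wing fastener on the hatch until its white line is in line with the two orange marks, so that its stud can enter the socket, and press the hatch down fully home on its frame. Finish while still holding it pressed there, so that I can drive the corner screws; leave the remote control, phone and screwdriver where they lie.

Things in the scene. Friction and masses are not known exactly. Their poses are not given: they have to be found in the camera images.
- lamp_grip (a point): middle of the width and thickness of the desk lamp's black light bar (190 x 36 x 14 mm, level), 245 mm above the table, 40 mm from its free end. Axes: -x along the arm to the free end, y across, z up. The arm's upright pivot axis is 300 mm away along +x, on a fixed post (collar 30 mm thick, top 260 mm high); it swings 1.4 rad either way from straight back over the hatch, and stays where it is left
- hatch_hinge (a point): middle of the hatch's hinge line, at the hatch's top face (121 mm above the table). The hatch is a grey panel, 150 mm from hinge to free edge, 170 mm wide, 5 mm thick, in the top of the white projector (300 x 400 x 120 mm, fixed). -x points from hinge to free edge, y along the hinge. The lamp arm, at first within 0.3 rad of this x, clears the hatch beyond 0.6; a gripper needs some 0.9
- hatch (a joint): opening of the hatch, rad: 0 = fully home on its frame, grows as the free edge rises. Two spring pins hold it at about 0.07 (free edge 10 mm up). Closing it takes about 8 N at the fastener, against a firm stop; it springs up when let go. With the fastener out of line the stud's cross pin stops it at about 0.04
- hatch_marks (a point): point on the hatch's top face on the fastener's axis, half-way between the two orange index marks, 120 mm from the hinge and 30 mm from the free edge. y axis = the direction of the marks (each 22 mm long, running outward from 23 mm to 45 mm either side), z = out of the hatch
- wing (a joint): turn of the wing fastener in the hatch, rad: 0 = in line with the marks, grows anticlockwise seen from above; stops at -0.7 and 1.6, nothing stops it at 0. It starts between 0.85 and 1.5, so it is to be turned clockwise. It turns with light friction and stays where it is left. The stud enters the socket only within about 0.25 of 0
- wing_grip (a point): centre of the black wing, on its turning axis, 15 mm above the hatch's top face. The wing is 36 mm long (along its y axis), 10 mm thick (along its x axis), its top 26 mm above the hatch with a white line along it; it stands on a round steel collar 25 mm across and 4 mm high
- remote_mid (a point): centre of the black remote control, 135 x 42 x 16 mm, that lies loose on the projector's top beside the hatch; long axis x
- phone_mid (a point): centre of the dark phone, 152 x 74 x 9 mm, lying on the table to one side of the projector
- screwdriver_grip (a point): handle of the screwdriver, 200 mm long, lying on the table to the other side of the projector

How it is judged:
On the way, in this order (a step that is already met when the one before it is completed fails the run):
1. the lamp arm is swung clear of the hatch, to at least 0.6 rad from the hatch's fore-and-aft line, either side (angle between the x axis of lamp_grip and the x axis of hatch_hinge, either way round above 0.6 rad), for 0.2 s.
2. the wing is in line with the marks, within 0.2 rad (value of joint wing between -0.2 and 0.2 rad), for 0.2 s.
At the end, for the whole second after the job is handed in: the gripper's fingers press on the hatch (or on its fastener) with more than 4 N and keep it home on its frame (hatch joint under 0.015 rad, about 2 mm at the free edge), the wing is in line with the marks within 0.25 rad, and the lamp arm is still at least 0.6 rad off the hatch's fore-and-aft line (angle between the x axis of lamp_grip and the x axis of hatch_hinge, either way round above 0.6 rad and value of joint wing between -0.25 and 0.25 rad and value of joint hatch below 0.015 rad and contact force between the fingers and hatch above 4 N); the arm keeps its last pose, push and grip.
It fails at once if the remote control is moved more than 30 mm (distance of remote_mid from where it was at the start of the episode above 0.03 m).
It fails at once if the phone is moved more than 30 mm (distance of phone_mid from where it was at the start of the episode above 0.03 m).
It fails at once if the screwdriver is moved more than 30 mm (distance of screwdriver_grip from where it was at the start of the episode above 0.03 m).
It also fails if it takes over 54 s, if anything falls off the work surface, if the arm or the gripper's body presses on something with over 40 N, if the wrist force passes 120 N, or if a joint passes its speed limit or range.

### The arm

A 6-joint arm with a two-finger parallel gripper is mounted at the origin on the work surface. World frame = base frame: x ahead of the robot, y to its left, z up, the work surface at z = 0. Lengths are in m, angles in rad, forces in N, time in s.
With the tool pointing down it reaches from about 0.3 to 0.775 m from the base axis. Payload 14.6 kg.
Tool frame: the origin (TCP) lies midway between the tips of the shut fingers; the grasp point (between the pads) lies 19 mm behind it (ctrl.pinch_z is the distance from the TCP to the grasp point, in m); z points along the fingers, y is the line along which they close (so a half turn about z gives the same grasp; the last joint's range is limited). The gripper opens to 94 mm and grips with 3 to 60 N. Pads are 16 mm wide; open, the fingers measure 119 mm over their backs; the gripper's body (75 mm by 177 mm) begins 78 mm behind the grasp point.
Start: joints at [1.273, 0.3, 1.521, -0, 1.321, -0.067], TCP at [0.126, 0.535, 0.205] pointing down, gripper open.
Joint ranges: [-3.03, 3.03], [-0.79, 2.21], [0.23, 2.52], [-1.04, 4.18], [0, 3.07], [-2.55, 2.55]. Speed limits (rad/s): [2.22, 2.22, 2.57, 3.14, 3.14, 3.14].

### API

Orientations are given as [roll, pitch, yaw] about the fixed x, y, z axes, in that order (R = Rz(yaw) Ry(pitch) Rx(roll)).
In Python, from station import ctrl gives the robot as it stands.
- The arm moves only by the tool jog_arm, never from a script. Its argument "motion" is a list of rows, each a list of 7 numbers: the shift along the tool's x, y, z in m, then the turn, a rotation vector about the tool's x, y, z in rad, then the opening, from -1 (shut) to 1 (fully open). In form: [[tx, ty, tz, rx, ry, rz, gripper], ...]. A call has 1 to 5 rows; each row shifts and turns the commanded pose from where the row before left it, along the tool's axes as they then stand; what a row does not reach is not made up. A row lasts 1/10 s, in which the tool goes at most 50 mm and 8.59 degrees, less where a joint would pass 70% of its speed; a pose out of reach is approached as far as the arm can. A call is refused whole if a number of a shift passes 0.05 or a number of a turn 0.15, either way. A call with a gripper value outside its range is refused whole. The fingers move at their own pace and stop on an object; "squeeze" is the grip in N (left out, the last holds). Time passes only in rows, so rows that do not move let the fingers close. It gives the time, the measured TCP pose, the force, the opening and the grip force at its end, in the units of the state.
- ctrl.get_obs(): the state, without advancing time (a new reading comes with each control period).
- ctrl.camera(name): name is "side" or "top" or "wrist"; returns the picture (400x640x3 uint8, red, green, blue); there is no depth.
- ctrl.camera_model(name): a dict with "intrinsics" (3x3 intrinsics, pixels), "k1" (the pictures are not rectified: a ray, as slopes to the right and down, at radius r is drawn at 1 + k1 r^2 times it, then the intrinsics apply), "rvec" (rotation vector, rad) and "tvec" (3), from world to camera coordinates, as OpenCV has them. Camera axes: x right, y down, z forward; pixel columns grow to the right and rows downward; lengths in m; the calibration is good to about 2 mm. A picture is of the moment at which its call begins: read the wrist's pose just before it. camera_model takes no time and is no camera call; for the wrist camera it gives the pose at the moment of the call.
- ctrl.hand_in(): hands the job in; it is judged then, once.
The state is a dict: "time_s": time; "qpos": joint angles; "joint_vel": joint speeds; "tau": joint torques, N m; "ee_pos": TCP position; "eef_rot": TCP orientation; "force": force on the tool from outside, world axes, zero at the start; "moment": the same for the moment, N m; "grip_width": finger opening in m; "grip_force": force on a finger pad.
Only numpy, scipy, OpenCV 4.12 (cv2) and the standard library are available. Lean on these libraries where they do the work, as an engineer would, in place of code of your own. Each camera call takes 0.05 s, during which the arm holds its last target. There are 200 camera calls.

## Working session

There is one attempt and no reset: what is moved stays moved. The work goes in short steps, Python scripts to look and compute and a tool call to move; the robot and the scene stay as the last step left them, time stands still between calls to the robot, and variables do not carry over. Pictures are saved under pics/ and viewed, at most 10 in all, crops included, and the job is handed in when it is done.

Besides the shell and the picture viewer there is one more tool, called after ">>>" by a JSON object that holds its "name" and its "arguments", one argument or row to a line. jog_arm: Moves the arm, as the interface text tells. Its arguments: {"type":"object","properties":{"motion":{"type":"array"},"squeeze":{"type":"number"}},"required":["motion"]}

```bash
mkdir -p pics; ls
cat > h.py <<'E'
import numpy as np, cv2
from station import ctrl
from scipy.spatial.transform import Rotation as R
def shot(n,f):
    m=ctrl.camera_model(n); im=ctrl.camera(n); cv2.imwrite('pics/'+f+'.png',im[:,:,::-1]); np.save('pics/'+f+'.npy',im); np.save('pics/'+f+'_m.npy',m,allow_pickle=True); return im,m
def load(f): return np.load('pics/'+f+'.npy'),np.load('pics/'+f+'_m.npy',allow_pickle=True).item()
def ray(m,uv):
    K=np.array(m['intrinsics']); p=np.linalg.solve(K,[uv[0],uv[1],1])[:2]; q=p.copy()
    for _ in range(30): q=p/(1+m['k1']*(q@q))
    Rm=cv2.Rodrigues(np.array(m['rvec'],float))[0]; t=np.array(m['tvec']).ravel()
    return -Rm.T@t, Rm.T@np.array([q[0],q[1],1])
def onz(m,uv,z):
    c,d=ray(m,uv); return c+d*(z-c[2])/d[2]
def proj(m,P):
    Rm=cv2.Rodrigues(np.array(m['rvec'],float))[0]; c=Rm@np.array(P)+np.array(m['tvec']).ravel(); q=c[:2]/c[2]; q=q*(1+m['k1']*(q@q)); K=np.array(m['intrinsics']); return (K@[q[0],q[1],1])[:2]
E
python3 - <<'E'
from h import *
o=ctrl.get_obs(); print(o)
for n in ('top','side','wrist'):
    shot(n,n+'0')
E
```

```text
pics
{'time_s': 0.0, 'qpos': array([ 1.27339143e+00,  3.00480589e-01,  1.52154263e+00, -3.60103989e-06,
        1.32068920e+00, -6.65789837e-02]), 'joint_vel': array([-0.00055315, -0.00112485,  0.00122738,  0.00146661,  0.00053521,
        0.00065792]), 'tau': array([ 2.07966979e-03, -5.31811595e+01, -3.52735627e+01,  7.08703394e-02,
        2.43830297e-02, -8.64256549e-05]), 'ee_pos': array([0.12575066, 0.53518044, 0.20489739]), 'eef_rot': array([-3.14047514e+00, -7.10175229e-05,  2.91076760e+00]), 'force': array([ 0.43781185,  0.15019005, -0.08051691]), 'moment': array([-0.00531575, -0.01317472, -0.00164616]), 'grip_force': 0.0, 'grip_width': 0.09388015666476583}
```

View pics/top0.png

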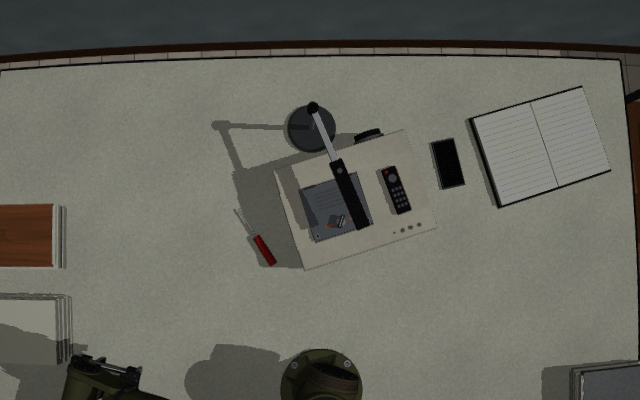

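View pics/side0.png

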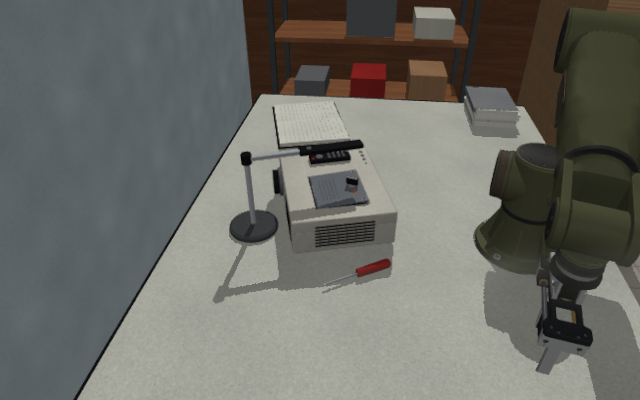

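Run:
```python
from h import *
im,m=load('top0')
for k,uv,z in [('pivot',(313,106),.26),('barend',(362,228),.252),('barstart',(336,161),.252),('post base',(311,128),0.01),('hFL',(317,241),.131),('hFR',(373,222),.131),('hHL',(300,190),.121),('wing',(340,221),.147),('remote',(397,190),.136),('screwdr',(265,250),.01),('projcorner',(305,270),.12),('projcornerR',(437,228),.12),('projBR',(403,130),.12)]:
    print(k,onz(m,uv,z).round(3))
big=cv2.resize(im[150:260,270:450],None,fx=4.4,fy=4.4,interpolation=cv2.INTER_CUBIC)
cv2.imwrite('pics/topc.png',big[:,:,::-1])
```

```text
pivot [0.795 0.009 0.26 ]
barend [ 0.476 -0.109  0.252]
barstart [ 0.65  -0.047  0.252]
post base [0.793 0.012 0.01 ]
hFL [0.445 0.005 0.131]
hFR [ 0.495 -0.154  0.131]
hHL [0.59  0.049 0.121]
wing [ 0.499 -0.06   0.147]
remote [ 0.583 -0.224  0.136]
screwdr [0.422 0.159 0.01 ]
projcorner [0.365 0.04  0.12 ]
projcornerR [ 0.473 -0.338  0.12 ]
projBR [ 0.758 -0.252  0.12 ]
```

View pics/topc.png

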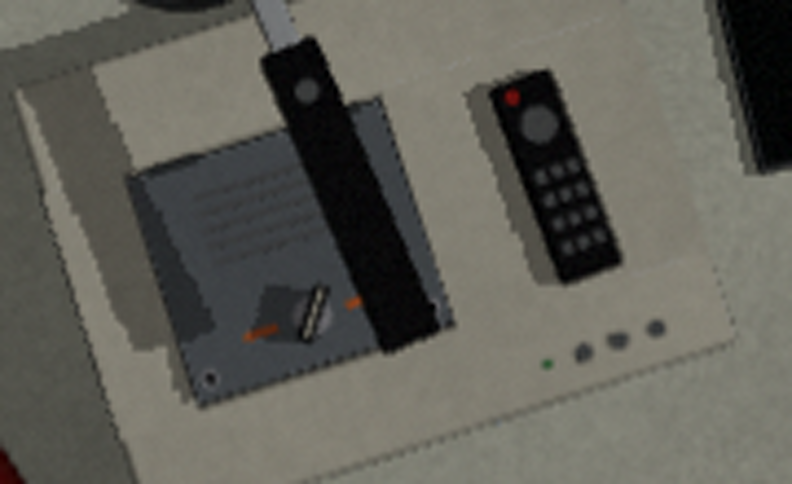

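>>> {"name": "jog_arm", "arguments": {
  "motion": [
    [-0.03,-0.03,-0.02,0,0,0,-1],
    [-0.03,-0.03,-0.02,0,0,0,-1],
    [-0.03,-0.03,-0.02,0,0,0,-1],
    [-0.03,-0.03,-0.02,0,0,0,-1],
    [-0.03,-0.03,-0.015,0,0,0,-1]
  ]
}}

```text
time_s: 0.65
ee_pos: [0.238, 0.3536, 0.3015]
eef_rot: [3.141, 0.0, 2.911]
force: [0.2, 0.8, 0.1]
grip_width: 0.0574
grip_force: 0.0
```

>>> {"name": "jog_arm", "arguments": {
  "motion": [
    [-0.031,-0.034,0,0,0,0,-1],
    [-0.031,-0.034,0,0,0,0,-1],
    [-0.031,-0.034,0,0,0,0,-1],
    [-0.031,-0.034,0,0,0,0,-1],
    [-0.031,-0.034,0,0,0,0,-1]
  ]
}}

```text
time_s: 1.15
ee_pos: [0.3499, 0.1523, 0.3005]
eef_rot: [3.141, 0.0, 2.911]
force: [0.3, 0.7, -0.1]
grip_width: 0.0175
grip_force: 0.0
```

>>> {"name": "jog_arm", "arguments": {
  "motion": [
    [-0.031,-0.034,0,0,0,0,-1],
    [-0.031,-0.034,0,0,0,0,-1],
    [-0.031,-0.034,0,0,0,0,-1],
    [-0.031,-0.034,0,0,0,0,-1],
    [-0.031,-0.034,0,0,0,0,-1]
  ]
}}

```text
time_s: 1.65
ee_pos: [0.462, -0.0488, 0.3004]
eef_rot: [3.142, 0.0, 2.91]
force: [0.5, 0.8, 0.4]
grip_width: 0.0003
grip_force: 0.0
```

>>> {"name": "jog_arm", "arguments": {
  "motion": [
    [-0.033,-0.033,0,0,0,0,-1],
    [-0.033,-0.033,0,0,0,0,-1],
    [-0.033,-0.033,0,0,0,0,-1],
    [0,0,0.045,0,0,0,-1],
    [0,0,0.043,0,0,0,-1]
  ]
}}

```text
time_s: 2.15
ee_pos: [0.5356, -0.1671, 0.2109]
eef_rot: [-3.141, 0.001, 2.909]
force: [0.4, 0.7, -0.6]
grip_width: 0.0003
grip_force: 0.0
```

Run:
```python
from h import *
o=ctrl.get_obs(); print(o['ee_pos'],o['force'])
Rm=R.from_euler('xyz',o['eef_rot']).as_matrix()
p=o['ee_pos'].copy()
for t in [(.5,-.06,.212),(.495,.04,.212),(.52,.12,.212),(.57,.212,.212)]:
    print((Rm.T@(np.array(t)-p)).round(3)); p=np.array(t)
```

```text
[ 0.53562415 -0.16708663  0.21093692] [ 0.43299127  0.67960968 -0.60687167]
[ 0.059  0.096 -0.001]
[ 0.028  0.096 -0.   ]
[-0.006  0.084 -0.   ]
[-0.027  0.101  0.   ]
```

>>> {"name": "jog_arm", "arguments": {
  "motion": [
    [0.015,0.024,0,0,0,0,-1],
    [0.015,0.024,0,0,0,0,-1],
    [0.015,0.024,0,0,0,0,-1],
    [0.014,0.024,0,0,0,0,-1],
    [0.007,0.024,0,0,0,0,-1]
  ]
}}

```text
time_s: 2.65
ee_pos: [0.4976, -0.033, 0.2124]
eef_rot: [-3.141, -0.0, 2.911]
force: [0.1, -1.1, -0.2]
grip_width: 0.0003
grip_force: 0.4
```

>>> {"name": "jog_arm", "arguments": {
  "motion": [
    [0.007,0.024,0,0,0,0,-1],
    [0.007,0.024,0,0,0,0,-1],
    [0.007,0.024,0,0,0,0,-1],
    [-0.001,0.021,0,0,0,0,-1],
    [-0.001,0.021,0,0,0,0,-1]
  ]
}}

```text
time_s: 3.15
ee_pos: [0.5059, 0.0823, 0.2124]
eef_rot: [-3.141, -0.0, 2.911]
force: [0.2, -0.5, 0.7]
grip_width: 0.0008
grip_force: 0.4
```

>>> {"name": "jog_arm", "arguments": {
  "motion": [
    [-0.002,0.021,0,0,0,0,-1],
    [-0.002,0.021,0,0,0,0,-1],
    [-0.007,0.025,0,0,0,0,-1],
    [-0.007,0.025,0,0,0,0,-1],
    [-0.007,0.025,0,0,0,0,-1]
  ]
}}

```text
time_s: 3.65
ee_pos: [0.5574, 0.1904, 0.2122]
eef_rot: [-3.141, -0.0, 2.911]
force: [-0.2, -1.7, -0.3]
grip_width: 0.0006
grip_force: 0.4
```

>>> {"name": "jog_arm", "arguments": {
  "motion": [
    [-0.006,0.025,0,0,0,0,-1],
    [0,0,0,0,0,0,-1],
    [0,0,0,0,0,0,-1]
  ]
}}

```text
time_s: 3.95
ee_pos: [0.5684, 0.2124, 0.2118]
eef_rot: [-3.141, -0.001, 2.911]
force: [0.5, 0.0, 0.5]
grip_width: 0.0002
grip_force: 0.0
```

Run:
```python
from h import *
print(ctrl.get_obs()['ee_pos'])
im,m=shot('top','top1'); shot('side','side1')
cv2.imwrite('pics/top1c.png',cv2.resize(im[80:280,200:460],None,fx=3,fy=3,interpolation=cv2.INTER_CUBIC)[:,:,::-1])
```

```text
[0.56837361 0.21239193 0.21184438]
```

View pics/top1c.png

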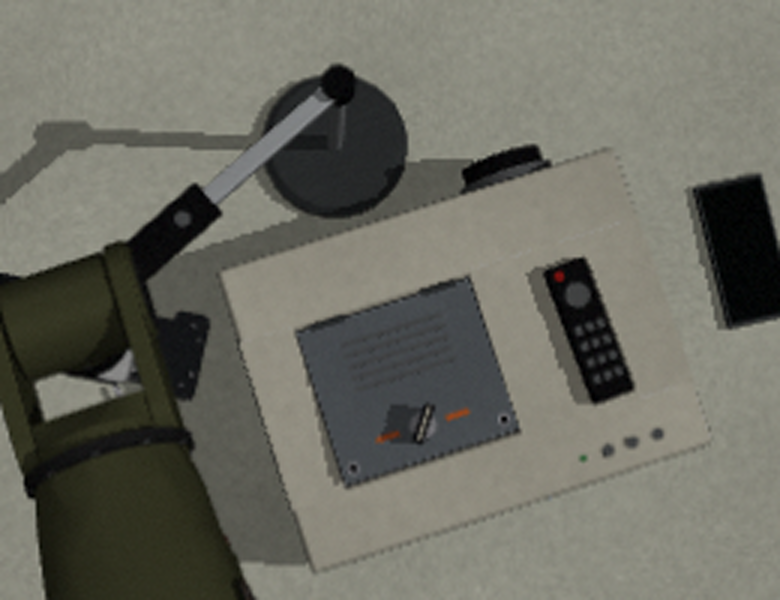

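Run:
```python
from h import *
im,m=load('top1')
hsv=cv2.cvtColor(im,cv2.COLOR_RGB2HSV)
sub=np.zeros(im.shape[:2],np.uint8); sub[195:240,315:370]=255
o=cv2.inRange(hsv,(3,100,60),(20,255,255))&sub
n,l,st,c=cv2.connectedComponentsWithStats(o); print(st[1:],c[1:])
c=c[1:][np.argsort(-st[1:,4])][:2]
P=[onz(m,x,.129) for x in c]; print(P, 'mid',(P[0]+P[1])/2)
d=P[0]-P[1]; d=d if d[1]>0 else -d; a0=np.arctan2(-d[0],d[1]); print('hatch yaw',a0)
sub[:]=0; sub[212:230,336:346]=255
w=cv2.inRange(hsv,(0,0,150),(180,90,255))&sub
ys,xs=np.nonzero(w); print(len(xs),xs.mean(),ys.mean())
Q=np.array([onz(m,(x,y),.155)[:2] for x,y in zip(xs,ys)]); q=Q.mean(0); u,s,v=np.linalg.svd(Q-q); e=v[0]; e=e if e[0]<0 else -e
print('wing',q,'yaw',np.arctan2(-e[0],e[1]), s)
im2,_=load('side1');
```

```text
[[348 216   9   5  21]
 [325 224   8   4  20]] [[352.04761905 217.85714286]
 [328.4        225.4       ]]
[array([ 0.50768576, -0.09522032,  0.129     ]), array([ 0.48820858, -0.02836119,  0.129     ])] mid [ 0.49794717 -0.06179075  0.129     ]
hatch yaw 0.283471649076986
0 nan nan<stdin>:12: RuntimeWarning: Mean of empty slice.
  ret = ret.dtype.type(ret / rcount)
<stdin>:13: RuntimeWarning: Mean of empty slice.
Traceback (most recent call last):
numpy.linalg.LinAlgError: 1-dimensional array given. Array must be at least two-dimensional
```

>>> {"name": "jog_arm", "arguments": {
  "motion": [
    [0,-0.04,0,0,0,0,-1],
    [0,-0.04,-0.01,0,0,0,-1],
    [0,-0.04,-0.01,0,0,0,0],
    [0,-0.04,-0.01,0,0,0,0],
    [0,-0.04,-0.01,0,0,0,0]
  ]
}}

```text
time_s: 4.55
ee_pos: [0.5218, 0.0157, 0.2532]
eef_rot: [3.142, 0.001, 2.91]
force: [-0.4, -0.3, -1.0]
grip_width: 0.021
grip_force: 0.0
```

>>> {"name": "jog_arm", "arguments": {
  "motion": [
    [0.003,-0.042,-0.005,0,0,0,0],
    [0.003,-0.041,0,0,0,0,0],
    [0,0,0,0,0,0.1,0],
    [0,0,0,0,0,0,0],
    [0,0,0,0,0,0,0]
  ]
}}

```text
time_s: 5.05
ee_pos: [0.4979, -0.0616, 0.2576]
eef_rot: [3.142, 0.0, 2.813]
force: [-0.5, 0.4, -0.5]
grip_width: 0.0468
grip_force: 0.0
```

Run:
```python
from h import *
o=ctrl.get_obs();print(o['ee_pos'],o['eef_rot'],o['grip_width'])
im,m=shot('wrist','wr1')
print(proj(m,[.498,-.062,.129]),proj(m,[.498,-.062,.155]))
```

```text
[ 0.49788349 -0.06163624  0.25762834] [3.14150933e+00 3.65031276e-04 2.81285331e+00] 0.046772213608096566
[322.76602845 192.65249681] [322.85278139 200.71906849]
```

View pics/wr1.png

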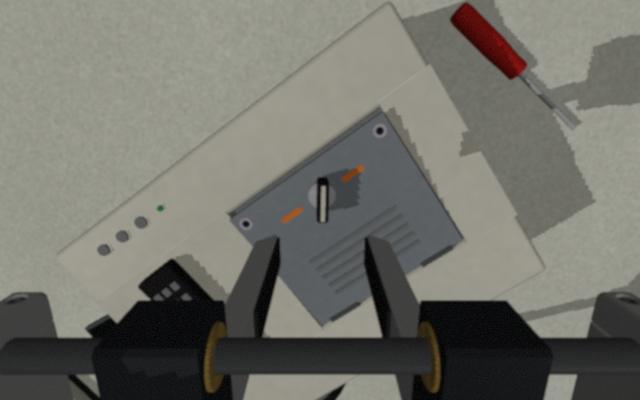

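```bash
cat > m.py <<'E'
from h import *
import sys
def meas(f,z=.129):
    im,m=load(f); hsv=cv2.cvtColor(im,cv2.COLOR_RGB2HSV)
    sub=np.zeros(im.shape[:2],np.uint8); sub[100:240,220:440]=255
    o=cv2.inRange(hsv,(5,130,90),(20,255,255))&sub
    n,l,st,c=cv2.connectedComponentsWithStats(o); i=1+np.argsort(-st[1:,4])[:2]
    P=[onz(m,x,z) for x in c[i]]; d=P[0]-P[1]; d=d if d[1]>0 else -d
    print('marks',st[i,4],'mid',((P[0]+P[1])/2).round(4),'sep',np.linalg.norm(d),'yaw',np.arctan2(-d[0],d[1]))
    w=cv2.inRange(hsv,(0,0,165),(180,70,255))&sub
    n,l,st,c=cv2.connectedComponentsWithStats(w)
    if n>1:
        i=1+np.argmax(st[1:,4]); ys,xs=np.nonzero(l==i)
        Q=np.array([onz(m,(x,y),z+.026)[:2] for x,y in zip(xs,ys)]); q=Q.mean(0); e=np.linalg.svd(Q-q)[2][0]; e=e if e[0]<0 else -e
        print('wing',st[i],q,'yaw',np.arctan2(-e[0],e[1]))
meas(sys.argv[1])
E
python3 m.py wr1
```

```text
marks [132 120] mid [ 0.4989 -0.0635  0.129 ] sep 0.06794644667166658 yaw 0.28740154957499536
```

>>> {"name": "jog_arm", "arguments": {
  "motion": [
    [0,0,0.04,0,0,0,0],
    [0,0,0.04,0,0,0,0],
    [0,0,0.03,0,0,0,0],
    [0,0,0.01,0,0,0,0],
    [0,0,0,0,0,0,-0.5]
  ],
  "squeeze": 10
}}

```text
time_s: 5.6
ee_pos: [0.4979, -0.0611, 0.1369]
eef_rot: [-3.141, -0.002, 2.813]
force: [0.1, -0.3, -0.8]
grip_width: 0.042
grip_force: 0.0
```

>>> {"name": "jog_arm", "arguments": {
  "motion": [
    [0,0,0,0,0,0,-1],
    [0,0,0,0,0,0,-1],
    [0,0,0,0,0,0,-1],
    [0,0,0,0,0,0,-1],
    [0,0,0,0,0,0,-1]
  ]
}}

```text
time_s: 6.1
ee_pos: [0.4984, -0.0615, 0.1378]
eef_rot: [3.141, 0.001, 2.811]
force: [1.7, 1.0, 0.4]
grip_width: 0.0105
grip_force: 10.0
```

Gripped (10.5 mm). Turn clockwise 0.955.

>>> {"name": "jog_arm", "arguments": {
  "motion": [
    [0,0,0,0,0,0.12,-1],
    [0,0,0,0,0,0.12,-1],
    [0,0,0,0,0,0.12,-1],
    [0,0,0,0,0,0.12,-1],
    [0,0,0,0,0,0.12,-1]
  ]
}}

```text
time_s: 6.6
ee_pos: [0.499, -0.0604, 0.1377]
eef_rot: [3.138, -0.0, 2.206]
force: [8.7, 12.1, -2.2]
grip_width: 0.0106
grip_force: 10.1
```

>>> {"name": "jog_arm", "arguments": {
  "motion": [
    [0,0,0,0,0,0.12,-1],
    [0,0,0,0,0,0.12,-1],
    [0,0,0,0,0,0.115,-1],
    [0,0,0,0,0,0,-1],
    [0,0,0,0,0,0,-1]
  ]
}}

```text
time_s: 7.1
ee_pos: [0.5, -0.0604, 0.138]
eef_rot: [3.136, -0.0, 1.856]
force: [15.4, 10.5, -4.9]
grip_width: 0.0107
grip_force: 10.1
```

```bash
python3 - <<'E'
from h import *
o=ctrl.get_obs();print(o['ee_pos'],o['eef_rot'],o['grip_width'],o['force'],o['moment'],o['eef_rot'][2]-np.pi/2)
shot('wrist','wr2')
E
python3 m.py wr2
```

```text
[ 0.50003876 -0.06035563  0.13799927] [ 3.13619434e+00 -3.67745453e-04  1.85600899e+00] 0.010658223883449822 [15.37272327 10.47169235 -4.8876742 ] [ 1.88887254 -2.65694626  0.06495636] 0.28521266470473505Traceback (most recent call last):
  File "m.py", line 16, in <module>
    meas(sys.argv[1])
    ~~~~^^^^^^^^^^^^^
  File "m.py", line 8, in meas
    P=[onz(m,x,z) for x in c[i]]; d=P[0]-P[1]; d=d if d[1]>0 else -d
                                         ~^^^
IndexError: list index out of range
```

View pics/wr2.png

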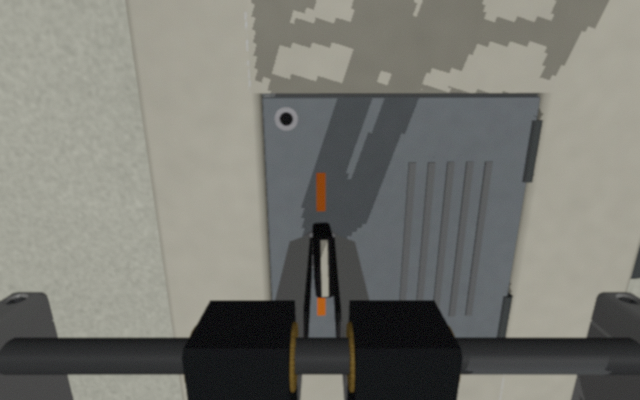

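>>> {"name": "jog_arm", "arguments": {
  "motion": [
    [0.001,0.0025,0,0,0,0,-1],
    [0,0,0.003,0,0,0,-1],
    [0,0,0.003,0,0,0,-1],
    [0,0,0.003,0,0,0,-1],
    [0,0,0,0,0,0,-1]
  ],
  "squeeze": 20
}}

```text
time_s: 7.65
ee_pos: [0.499, -0.0604, 0.129]
eef_rot: [-3.138, -0.0, 1.856]
force: [-13.3, -3.2, 13.2]
grip_width: 0.0101
grip_force: 20.0
```

>>> {"name": "jog_arm", "arguments": {
  "motion": [
    [0,0,0.002,0,0,0,-1],
    [0,0,0.002,0,0,0,-1],
    [0,0,0,0,0,0,-1]
  ]
}}

```text
time_s: 7.95
ee_pos: [0.4992, -0.0608, 0.1262]
eef_rot: [-3.139, 0.001, 1.856]
force: [-19.6, -4.5, 25.3]
grip_width: 0.0099
grip_force: 20.0
```

>>> {"name": "jog_arm", "arguments": {
  "motion": [
    [0,-0.001,0.001,0,0,0,-1],
    [0,-0.001,0.001,0,0,0,-1],
    [0,0,0,0,0,0,-1],
    [0,0,0,0,0,0,-1]
  ]
}}

```text
time_s: 8.35
ee_pos: [0.4991, -0.0611, 0.1253]
eef_rot: [3.139, 0.002, 1.856]
force: [-9.2, -0.1, 29.7]
grip_width: 0.0099
grip_force: 20.0
```

Run:
```python
from h import *
o=ctrl.get_obs();print(o['ee_pos'],o['eef_rot'],o['grip_width'],o['force'],o['moment'])
a,_=shot('wrist','wr3'); s,_=shot('side','side3'); t,_=shot('top','top3')
s0,_=load('side1')
f=lambda x:cv2.resize(x,(400,300),interpolation=cv2.INTER_CUBIC)
c=np.vstack([np.hstack([f(s0[160:220,300:380]),f(s[160:220,300:380])]),np.hstack([f(a),f(t[60:290,200:500])])])
cv2.imwrite('pics/c3.png',c[:,:,::-1])
```

```text
[ 0.49912208 -0.06107753  0.12532   ] [3.13896227e+00 2.25333412e-03 1.85573887e+00] 0.009893914328258462 [-9.24951202 -0.10168671 29.65850277] [-0.26797599  2.12153681  0.04451564]
```

View pics/c3.png

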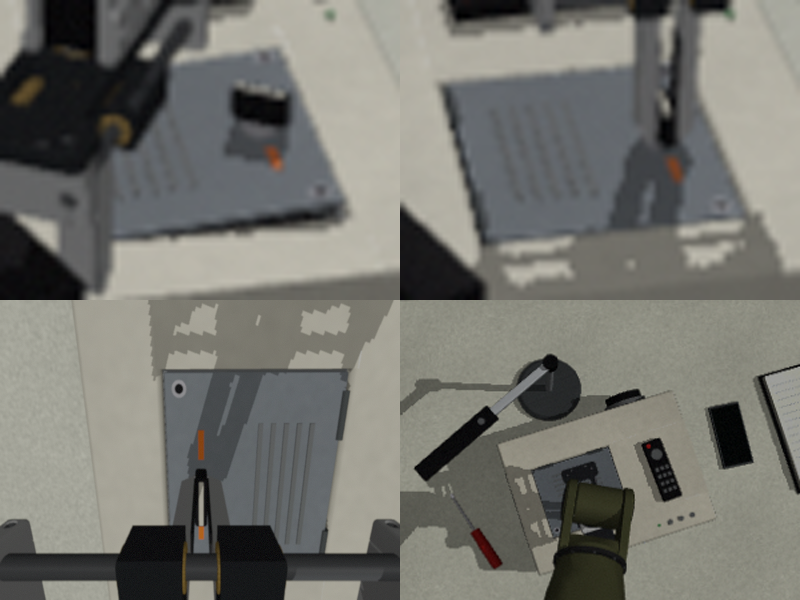

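```bash
python3 -c "
from station import ctrl
print(ctrl.hand_in())"
```

```text
the job is handed in; nothing more can be done
None
```

I handed the job in with the arm still pressing the hatch home at about 30 N. The lamp arm is swung about 1.1 rad clear to the left and the wing fastener is in line with the orange marks; no verdict came back. The hatch reading comes from fingertip height and the side picture, and the remote, phone and screwdriver looked undisturbed in the last top view.

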